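# Fetch the socket from behind the jar and flashlight

### The arm

A 7-joint arm with a two-finger parallel gripper is mounted at the origin on the work surface. World frame = base frame: x ahead of the robot, y to its left, z up, the work surface at z = 0. Lengths are in mm, angles in rad, forces in N, time in s.
With the tool pointing down it reaches from about 425 to 975 mm from the base axis. Payload 16.7 kg.
Tool frame: the origin (TCP) lies at the very end of the fingers, on their centre line; the grasp point (between the pads) lies env.tcp_to_grasp behind it (env.tcp_to_grasp is the distance from the TCP to the grasp point, in mm); z points along the fingers, y is the direction in which the jaws open and shut (so a half turn about z gives the same grasp; the last joint's range is limited). The gripper opens to 85 mm and grips with 20 to 120 N. Pads are 22 mm wide; open, the fingers measure 114 mm over their backs; the gripper's body (76 mm by 85 mm) begins 54 mm behind the grasp point. The pads swing forward as they close: fully open they stand 13 mm farther back than shut.
Start: joints at [-1.425, 0.426, 0.074, 1.606, -0.034, 1.111, -0.067], TCP at [196.771, 645.645, 231.302] pointing down, gripper open.
Joint ranges: [-2.85, 2.85], [-0.5, 2.14], [-1.23, 1.37], [0.21, 2.46], [-1.02, 4.16], [0.16, 2.05], [-2.73, 2.73]. Speed limits (rad/s): [1.89, 1.89, 2.39, 2.39, 3.01, 3.01, 3.01].

### API

Orientations are given as a rotation vector (axis times angle).
In Python, from plant import env gives the robot as it stands.
- The arm moves only by the shell command python3 -m pendant 'ROWS' [OPENING]. ROWS is JSON, a list of rows, each a list of 2 entries, a list of its own where there are three numbers: the shift along the tool's x, y, z in m, then the turn, a rotation vector about the tool's x, y, z in rad. In form: [[[x, y, z], [ax, ay, az]], ...]. A call has exactly 8 rows; each row shifts and turns the commanded pose from where the row before left it, along the tool's axes as they then stand; what a row does not reach is not made up. A row lasts 1/8 s, in which the tool goes at most 62.5 mm and 10.7 degrees, less where a joint would pass 70% of its speed; a pose out of reach is approached as far as the arm can. A call is refused whole if a number of a shift passes 0.0625 or a number of a turn 0.188, either way. A call with a gripper value outside its range is refused whole. OPENING is the closure in counts, from 0 (fully open) to 255 (shut), set as the call begins (- or left out, the last holds). The fingers move at their own pace and stop on an object; the grip force is fixed at half the most. Time passes only in rows, so rows that do not move let the fingers close, or fill a call up. It gives the time, the measured TCP pose, the force and the opening at its end, in the units of the state.
- env.state(): the state, without advancing time (a new reading comes with each control period).
- env.camera(name): name is "scene" or "top" or "wrist"; returns a dict with "frame" (384x512x3 uint8, red, green, blue), "mtx" (3x3 intrinsics, pixels), "extrinsics" (4x4, takes a point from world to camera coordinates); the wrist camera has in their place "tool_from_camera" (4x4, takes a point from camera to tool coordinates, whose origin is the TCP and whose axes are the flange's). Camera axes: x right, y up, looking along -z (the intrinsics and any distortion apply to the point x, -y, -z); pixel columns grow to the right and rows downward; lengths in mm; the calibration is good to about 2 mm. A picture is of the moment at which its call begins: read the wrist's pose just before it. There is no depth.
- env.hand_in(): hands the job in, once; it reports no verdict.
The state is a dict: "t": time; "q": joint angles; "dq": joint speeds; "joint_torque": joint torques, N m; "eef_pos": TCP position; "ee_rot": TCP orientation; "contact_force": force on the tool from outside, world axes, zero at the start; "torque": the same for the moment, N m; "width": finger opening in mm.
Only numpy, scipy, OpenCV 4.12 (cv2) and the standard library are available. Lean on these libraries where they do the work, as an engineer would, in place of code of your own. Each camera call takes 0.05 s, during which the arm holds its last target.

### The job

I need the chrome socket from the back of the clear organizer tray. First move the red-lidded screw jar and the flashlight out of the way onto the black side mat, then stand the chrome socket upright in the middle of the green pad by the ratchet, and only then put the jar back in the middle of the yellow spot and the flashlight back in the middle of the blue spot. Keep everything upright, and leave the black socket and the ratchet where they are.

Things in the scene. Friction and masses are not known exactly. Their poses are not given: they have to be found in the camera images.
- tray: Fixed clear plastic tray, 170 (its x) x 250 (its y) x 16 mm high, 4 mm floor and walls, white liner. Origin at the centre of its underside, on the bench. The two spots lie along its front half (the -x side, nearer the robot), the two sockets stand in its back half (+x side).
- screw_jar: Clear plastic jar of screws with a red lid, 54 mm diameter, 105 mm tall, straight-sided, about 0.25 kg, standing upright on the yellow spot at the start. Origin at the centre of its underside, z up.
- flashlight: Aluminium flashlight standing on its lens end, at the start on the blue spot: head 48 mm diameter up to 34 mm, taper, then a straight barrel 36 mm diameter from 48 to 130 mm height (the top); about 0.22 kg. Origin at the centre of its underside, z up.
- chrome_socket: Chrome socket standing upright on the tray floor at the back of the tray, 28 mm diameter, 55 mm tall, about 0.1 kg. This is the one wanted. Origin at the centre of its underside, z up.
- black_socket: Black socket standing upright on the tray floor at the back of the tray, 32 mm diameter, 42 mm tall; stays where it is. It stands beside the chrome one, centres about 84 mm apart along the tray's y; left or right varies. Origin at the centre of its underside.
- yellow_spot: Fixed thin yellow plate on the tray floor, 62 (x) x 84 (y) mm, 3 mm thick: the place of the screw jar. Origin at the centre of its underside, so its top is 3 mm above the origin. It and the blue spot lie side by side, 110 mm apart; which is left varies.
- blue_spot: Fixed thin blue plate on the tray floor, 62 (x) x 84 (y) mm, 3 mm thick: the place of the flashlight. Origin at the centre of its underside, so its top is 3 mm above the origin.
- side_mat: Fixed black rubber mat on the bench, 200 (its x) x 110 (its y) x 3 mm, left or right of the tray: the side area with room for the jar and the flashlight one behind the other along its x. Origin at the centre of its underside.
- green_pad: Fixed round green pad on the bench, 76 mm diameter, 5 mm thick, on the other side of the tray from the mat. Origin at the centre of its underside, so its top is 5 mm above the origin.
- ratchet: Chrome socket wrench (ratchet) lying loose on the bench just beyond the green pad, its long side roughly along the robot's y, 150 mm long, at most 30 mm wide and 26 mm high; stays where it is. Origin at the middle of its length on its underside, about 85 mm beyond the pad's centre, x towards its head.
There are look-alikes about, which are no part of the job. There is more than one size of the flashlight; the job needs the smallest.

How it is judged (in metres and radians):
On the way, in this order (a step that is already met when the one before it is completed fails the run):
1. the jar and the flashlight both stand released on the side mat, the chrome socket still in its place (x of screw_jar in the frame of side_mat between -0.09 and 0.09 m and y of screw_jar in the frame of side_mat between -0.045 and 0.045 m and z of each of screw_jar, flashlight in the frame of side_mat below 0.008 m and angle between each of screw_jar, flashlight's own z axis and vertical below 0.15 rad and linear speed of each of screw_jar, flashlight below 0.03 m/s and contact force between each of screw_jar, flashlight and the fingers below 0.05 N and x of flashlight in the frame of side_mat between -0.09 and 0.09 m and y of flashlight in the frame of side_mat between -0.045 and 0.045 m and distance of chrome_socket from where it was at the start of the episode below 0.03 m), for 0.2 s.
2. the chrome socket stands released on the green pad while the jar and the flashlight are still on the mat (horizontal distance between chrome_socket and green_pad below 0.015 m and z of chrome_socket in the frame of green_pad below 0.01 m and angle between each of chrome_socket, screw_jar, flashlight's own z axis and vertical below 0.15 rad and linear speed of each of chrome_socket, screw_jar, flashlight below 0.03 m/s and contact force between each of chrome_socket, screw_jar, flashlight and the fingers below 0.05 N and x of screw_jar in the frame of side_mat between -0.09 and 0.09 m and y of screw_jar in the frame of side_mat between -0.045 and 0.045 m and z of each of screw_jar, flashlight in the frame of side_mat below 0.008 m and x of flashlight in the frame of side_mat between -0.09 and 0.09 m and y of flashlight in the frame of side_mat between -0.045 and 0.045 m), for 0.2 s.
At the end, for the whole second after the job is handed in: Upright, released and at rest: the jar within 12 mm of the yellow spot's centre, the flashlight within 12 mm of the blue spot's, the chrome socket within 15 mm of the green pad's; the black socket within 15 mm and the ratchet within 20 mm of where they began (horizontal distance between screw_jar and yellow_spot below 0.012 m and z of screw_jar in the frame of yellow_spot below 0.008 m and angle between each of screw_jar, flashlight, chrome_socket's own z axis and vertical below 0.15 rad and linear speed of each of screw_jar, flashlight, chrome_socket below 0.03 m/s and contact force between each of screw_jar, flashlight, chrome_socket and the fingers below 0.05 N and horizontal distance between flashlight and blue_spot below 0.012 m and z of flashlight in the frame of blue_spot below 0.008 m and horizontal distance between chrome_socket and green_pad below 0.015 m and z of chrome_socket in the frame of green_pad below 0.01 m and distance of black_socket from where it was at the start of the episode below 0.015 m and distance of ratchet from where it was at the start of the episode below 0.02 m); the robot touches nothing.
It fails at once if the jar, the flashlight or a socket is tipped over (more than 0.6 rad) (angle between any of screw_jar, flashlight, chrome_socket, black_socket's own z axis and vertical above 0.6 rad).
It fails at once if the black socket is moved by more than 15 mm or the ratchet by more than 20 mm (distance of black_socket from where it was at the start of the episode above 0.015 m or distance of ratchet from where it was at the start of the episode above 0.02 m).
It also fails if it takes over 138 s, if anything falls off the work surface, if the arm or the gripper's body presses on something with over 40 N, if the wrist force passes 120 N, or if a joint passes its speed limit or range.

## Working session

There is one attempt and no reset: what is moved stays moved. The work goes in short steps, Python scripts to look and compute and a shell command to move; the robot and the scene stay as the last step left them, time stands still between calls to the robot, and variables do not carry over. Pictures are saved under pics/ and viewed, and the job is handed in when it is done.

```bash
ls; mkdir -p pics; python3 - <<'E'
from plant import env
import cv2,numpy as np
s=env.state()
for k,v in s.items(): print(k,np.round(v,3))
print(env.tcp_to_grasp)
for n in ["scene","top","wrist"]:
    c=env.camera(n); cv2.imwrite(f"pics/{n}0.png",c["frame"][:,:,::-1])
    print(n,np.round(c["mtx"],2).tolist(),{k:np.round(v,4).tolist() for k,v in c.items() if k not in("frame","mtx")})
E
```

```text
pics
t 0.0
q [-1.425  0.427  0.074  1.607 -0.034  1.111 -0.067]
dq [-0.001  0.001  0.002  0.001  0.002 -0.     0.   ]
joint_torque [ 0.0000e+00 -9.4982e+01  3.7610e+00 -4.6352e+01  1.9000e-02  1.0000e-02
  0.0000e+00]
eef_pos [196.665 645.288 230.589]
ee_rot [-4.630e-01 -3.107e+00  2.000e-03]
contact_force [-0.833  0.436  0.59 ]
torque [-0.005  0.007 -0.016]
width 85.377
18.700000000000003
scene [[372.51, 0.0, 259.46], [0.0, 372.51, 195.61], [0.0, 0.0, 1.0]] {'extrinsics': [[-0.0533, 0.9986, -0.0068, 36.0075], [-0.8235, -0.0401, 0.566, 338.6727], [0.5649, 0.0358, 0.8244, -1065.7786], [0.0, 0.0, 0.0, 1.0]]}
top [[362.94, 0.0, 261.46], [0.0, 362.94, 194.99], [0.0, 0.0, 1.0]] {'extrinsics': [[-0.0294, -0.9995, 0.0074, 14.536], [0.9964, -0.0287, 0.0799, -478.3974], [-0.0797, 0.0097, 0.9968, -876.8863], [0.0, 0.0, 0.0, 1.0]]}
wrist [[291.16, 0.0, 251.24], [0.0, 291.16, 194.58], [0.0, 0.0, 1.0]] {'tool_from_camera': [[-0.0018, 0.9615, 0.275, 69.8538], [1.0, 0.0019, -0.0002, 0.292], [-0.0007, 0.275, -0.9615, -141.9249], [0.0, 0.0, 0.0, 1.0]]}
```

View pics/scene0.png

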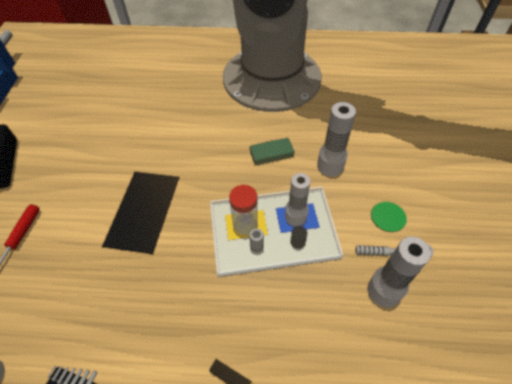

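View pics/top0.png

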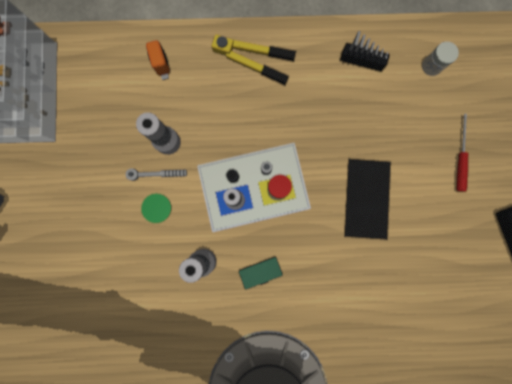

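View pics/wrist0.png

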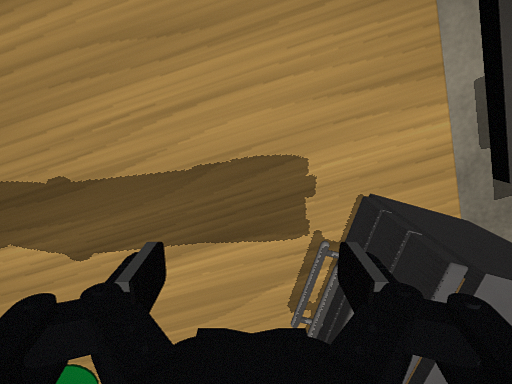

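The scene view (camera facing the robot) and the top view agree:

- **Jar:** red lid at top (280,187), on the yellow spot.
- **Flashlights:** three candidates in the top view, at (233,197) on the blue spot, (197,265) and (158,132). The one on the blue spot is the smallest, so it is the one meant.
- **Sockets:** chrome at about (266,168), black at about (232,176).
- **Mat and pad:** mat at (368,199), green pad at (157,208).
- **Ratchet:** (157,174).

I'll measure next and confirm with an enlarged crop.

```bash
cat > h.py <<'E'
from plant import env
import cv2,numpy as np
def ray(c,u,v,z):
    K,E=c["mtx"],c["extrinsics"]
    R,t=E[:3,:3],E[:3,3]; o=-R.T@t
    d=np.array([(u-K[0,2])/K[0,0],-(v-K[1,2])/K[1,1],-1.]); d=R.T@d
    return (o+d*(z-o[2])/d[2])[:2]
def proj(c,p):
    K,E=c["mtx"],c["extrinsics"]; q=E[:3,:3]@np.array(p,float)+E[:3,3]
    return K[0,0]*q[0]/-q[2]+K[0,2], K[1,1]*-q[1]/-q[2]+K[1,2]
def blobs(m,amin=20):
    cs,_=cv2.findContours(m.astype(np.uint8),cv2.RETR_EXTERNAL,cv2.CHAIN_APPROX_NONE)
    return [k for k in cs if cv2.contourArea(k)>amin]
E
python3 - <<'E'
from h import *
for n in("top","scene"):
    c=env.camera(n);f=c["frame"];hsv=cv2.cvtColor(f,cv2.COLOR_RGB2HSV)
    H,S,V=[hsv[:,:,i].astype(int) for i in range(3)]
    M={"green":((H>50)&(H<75)&(S>180)&(V>90),5),"red":(((H<6)|(H>174))&(S>180)&(V>100),112),
       "yellow":((H>20)&(H<32)&(S>190)&(V>190),7),"blue":((H>105)&(H<125)&(S>170),7),"mat":((V<45),3)}
    for k,(m,z) in M.items():
        for b in blobs(m,60):
            (u,v),(w,h),a=cv2.minAreaRect(b); x,y,ww,hh=cv2.boundingRect(b)
            pts=cv2.boxPoints(((u,v),(w,h),a)); P=np.array([ray(c,*p,z) for p in pts])
            cen=ray(c,u,v,z); e=P[1]-P[0];e2=P[2]-P[1]
            print(n,k,np.round([u,v,w,h]),"xy",np.round(cen,1),"sides",np.round([np.linalg.norm(e),np.linalg.norm(e2)],0),"ang",np.round(np.degrees(np.arctan2(e[1],e[0]))%90,1))
    if n=="top": cr=f[130:250,130:320]; cv2.imwrite("pics/topcrop.png",cv2.resize(cr[:,:,::-1],None,fx=4,fy=4,interpolation=cv2.INTER_CUBIC))
    else: cr=f[160:290,190:340];cv2.imwrite("pics/scenecrop.png",cv2.resize(cr[:,:,::-1],None,fx=4,fy=4,interpolation=cv2.INTER_CUBIC))
E
```

```text
top red [280. 186.  20.  21.] xy [490.  -39.1] sides [47. 45.] ang 88.4
top red [463. 172.   7.  37.] xy [ 510.8 -449.4] sides [84. 16.] ang 83.9
top blue [222. 203.  22.   8.] xy [462.   99.9] sides [20. 54.] ang 26.5
top blue [245. 197.  20.   7.] xy [475.6  42.4] sides [18. 51.] ang 12.5
top mat [268. 373.  20.  65.] xy [47.8 -1.5] sides [158.  47.] ang 88.2
top mat [504. 230.  47.  15.] xy [ 373.2 -603.2] sides [ 38. 117.] ang 88.3
top mat [232. 176.  10.   9.] xy [530.   72.1] sides [23. 25.] ang 88.4
top mat [367. 199.  40.  76.] xy [ 463.  -265.5] sides [192. 103.] ang 84.4
top mat [274.  75.  25.   8.] xy [790.1 -41.9] sides [21. 64.] ang 64.6
top mat [281.  53.  25.   9.] xy [846.8 -62.2] sides [23. 64.] ang 78.3
top mat [364.  58.  45.  18.] xy [ 830.4 -276.3] sides [ 48. 116.] ang 71.9
scene red [ 21. 226.  10.  49.] xy [ 574.3 -430.7] sides [86. 22.] ang 82.3
scene red [242. 196.  21.  25.] xy [492.3 -40.8] sides [48. 48.] ang 2.8
scene blue [ 7. 78. 47. 14.] xy [  43.8 -754.6] sides [ 43. 223.] ang 2.5
scene mat [415. 250.  11.   8.] xy [531.2 306.4] sides [20. 20.] ang 44.5
scene mat [141. 218.  46.  79.] xy [ 483.5 -265.6] sides [192. 119.] ang 84.3
scene mat [  7. 156.  15.  61.] xy [ 329.2 -628. ] sides [208.  39.] ang 24.6
scene mat [487.  15.   8.  38.] xy [-347.2  699.7] sides [241.  29.] ang 60.3
scene mat [268.   8.  17.  49.] xy [-357.9  -24.3] sides [171. 107.] ang 2.3
```

View pics/topcrop.png

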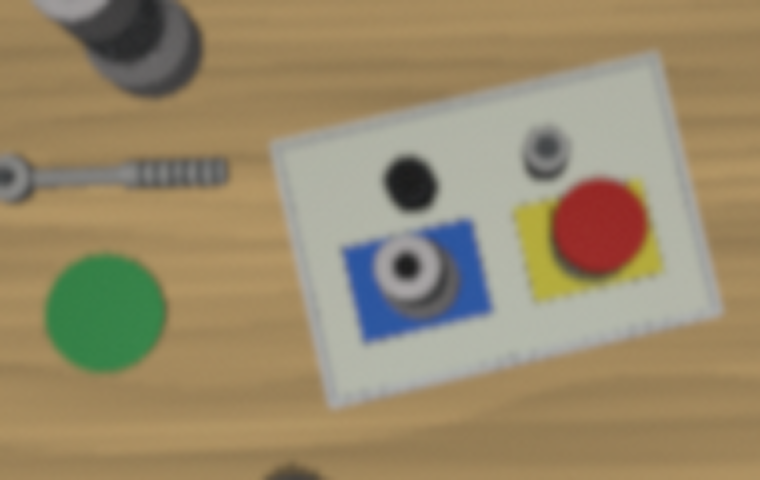

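View pics/scenecrop.png

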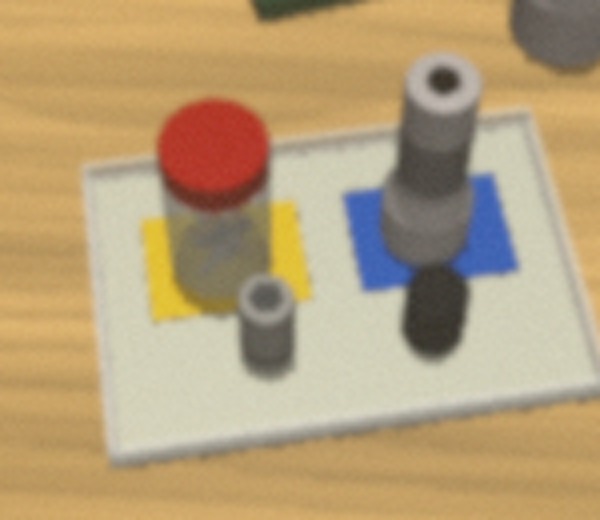

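The crop confirms the red-lidded jar on yellow at crop (600,226), the smallest flashlight on blue at (408,268), the chrome socket at (547,146) and the black socket at (411,184). Now I'll work out positions from these pixels.

```bash
python3 - <<'E'
from h import *
c=env.camera("top");s=env.camera("scene")
T=lambda x,y,z: ray(c,(x+.5)/4-.5+130,(y+.5)/4-.5+130,z)
S=lambda x,y,z: ray(s,(x+.5)/4-.5+190,(y+.5)/4-.5+160,z)
def quad(n,P):
    P=np.array(P); print(n,np.round(P.mean(0),1),"sides",np.round([np.linalg.norm(P[i]-P[i-1]) for i in range(4)],0),
      "edge angs",np.round([np.degrees(np.arctan2(*(P[i]-P[i-1])[::-1])) for i in range(4)],1))
quad("tray",[T(*p,16) for p in[(272,142),(656,52),(720,315),(330,407)]])
quad("blue",[T(*p,7) for p in[(344,248),(472,219),(492,310),(364,342)]])
quad("yel",[T(*p,7) for p in[(515,207),(640,180),(663,270),(535,301)]])
quad("blueS",[S(*p,7) for p in[(344,195),(492,174),(518,270),(365,291)]])
quad("yelS",[S(*p,7) for p in[(142,218),(295,201),(312,297),(152,320)]])
print("flash",T(408,268,137),S(443,84,137))
print("jar",T(600,226,112),S(213,147,112))
print("chrome",T(547,146,59),S(266,294,59))
print("black",T(411,182,46),S(438,282,46))
print("green",T(106,313,5))
f=c["frame"];hsv=cv2.cvtColor(f,cv2.COLOR_RGB2HSV)
for n,k in(("top",c),("scene",s)):
    hsv=cv2.cvtColor(k["frame"],cv2.COLOR_RGB2HSV); H,Sa,V=[hsv[:,:,i].astype(int) for i in range(3)]
    for b in blobs((H>55)&(H<85)&(Sa>150)&(V>70),60):
        (u,v),ax,a=cv2.fitEllipse(b); print(n,"green",np.round([u,v],1),np.round(ax,1),np.round(ray(k,u,v,5),1))
    for b in blobs(V<60,1500):
        ap=cv2.approxPolyDP(b,6,True)[:,0]
        if len(ap)==4: quad(n+" mat",[ray(k,*p,3) for p in ap])
# scene ratchet head etc
for p in [(131,174),(187,173)]: print("ratchet",ray(c,*p,20))
E
```

```text
tray [500.3  20. ] sides [169. 246. 169. 247.] edge angs [  11.3  -78.2 -168.6  101.6]
blue [470.2  69.1] sides [60. 82. 58. 82.] edge angs [  10.8  -78.8 -169.2  102.4]
yel [492.4 -38.1] sides [60. 80. 58. 82.] edge angs [  10.3  -79.4 -167.8  102. ]
blueS [469.2  69.2] sides [60. 82. 61. 81.] edge angs [-167.9  102.3   11.3  -78.3]
yelS [490.8 -38.2] sides [62. 83. 59. 83.] edge angs [-169.2  100.3   11.2  -77.9]
flash [467.52189598  65.69667516] [468.7609734   65.31077685]
jar [489.74012696 -39.32961063] [491.94347135 -40.12429442]
chrome [543.8009013 -12.6914842] [539.64437394 -13.25588016]
black [526.35705297  69.33418351] [521.69965805  70.00193178]
green [455.07292663 264.14324936]
top mat [ 462.9 -265.4] sides [102. 190. 103. 190.] edge angs [ 84.1 174.2 -95.9  -5.6]
scene green [388.9 216.3] [24.5 32. ] [455.5 264.8]
scene mat [ 464.1 -267.2] sides [100. 189. 102. 187.] edge angs [-97.4  -6.2  84.  174.7]
ratchet [539.84052973 321.33545975]
ratchet [538.41546828 183.18440899]
```

Measurements in mm (top and scene views agree within about 4):

| Item | x | y |
|---|---|---|
| Tray (yaw 11.3°) | 500 | 20 |
| Blue spot | 470 | 69 |
| Yellow spot | 491.5 | -38 |
| Jar | 491 | -40 |
| Flashlight | 468 | 65.5 |
| Chrome socket | 542 | -13 |
| Black socket | 524 | 70 |
| Mat (x axis at -5.5°) | 463.5 | -266 |
| Green pad | 455 | 264.5 |

I'll grip everything with the jaws along the tray's y, so turn the tool by -0.494 about its z first.

```bash
cat > go.py <<'E'
import sys,numpy as np
from plant import env
from scipy.spatial.transform import Rotation as Rn
# usage: go.py x y z [yaw_deg of tool y]
s=env.state();R=Rn.from_rotvec(s["ee_rot"]).as_matrix()
th=np.degrees(np.arctan2(R[1,1],R[0,1]))
print("t",round(s["t"],2),"pos",np.round(s["eef_pos"],1),"yaw_y",round(th,1),"tilt",np.round(np.degrees(np.arccos(-R[2,2])),2),"w",round(s["width"],1),"F",np.round(s["contact_force"],1),"q",np.round(s["q"],2))
a=[float(v) for v in sys.argv[1:]]
if len(a)>=3:
    d=np.array(a[:3])-s["eef_pos"]
    print("tool shift mm",np.round(R.T@d,1))
if len(a)==4:
    e=(a[3]-th+90)%180-90
    print("turn about tool z rad",round(-np.radians(e),3))
E
python3 -m pendant '[[[0,0,0],[0,0,-0.062]],[[0,0,0],[0,0,-0.062]],[[0,0,0],[0,0,-0.062]],[[0,0,0],[0,0,-0.062]],[[0,0,0],[0,0,-0.062]],[[0,0,0],[0,0,-0.062]],[[0,0,0],[0,0,-0.062]],[[0,0,0],[0,0,-0.06]]]' 0
python3 go.py 490.8 -39.7 230 101.3
```

```text
t: 1.35
eef_pos: [196.8, 645.6, 231.3]
ee_rot: [0.314, -3.126, 0.0]
contact_force: [-0.1, 0.2, 0.4]
width: 85.0
t 1.35 pos [196.8 645.6 231.3] yaw_y 101.5 tilt 0.01 w 85.0 F [-0.1  0.2  0.4] q [-1.35  0.43 -0.03  1.6   0.01  1.11  0.39]
tool shift mm [-151.9 -730.1    1.3]
turn about tool z rad 0.003
```

```bash
python3 -m pendant '[[[-0.02,-0.045,-0.005],[0,0,0]],[[-0.02,-0.045,-0.005],[0,0,0]],[[-0.02,-0.045,-0.005],[0,0,0]],[[-0.02,-0.045,-0.005],[0,0,0]],[[-0.02,-0.045,-0.005],[0,0,0]],[[-0.02,-0.045,-0.005],[0,0,0]],[[-0.02,-0.045,-0.005],[0,0,0]],[[-0.02,-0.045,-0.005],[0,0,0]]]' 0
python3 go.py 490.8 -39.7 230 101.3
```

```text
t: 2.35
eef_pos: [425.3, 322.8, 271.7]
ee_rot: [-0.311, 3.126, 0.001]
contact_force: [-0.0, -0.3, -0.0]
width: 85.5
t 2.35 pos [425.3 322.8 271.7] yaw_y 101.4 tilt 0.03 w 85.5 F [-0.  -0.3 -0. ] q [-0.9   0.16  0.14  1.88 -0.03  1.11  1.02]
tool shift mm [   7.1 -368.3   41.6]
turn about tool z rad 0.001
```

```bash
python3 -m pendant '[[[0,-0.046,0],[0,0,0]],[[0,-0.046,0],[0,0,0]],[[0,-0.046,0],[0,0,0]],[[0.001,-0.046,0],[0,0,0]],[[0.001,-0.046,0],[0,0,0]],[[0.001,-0.046,0.01],[0,0,0]],[[0.002,-0.046,0.01],[0,0,0]],[[0.002,-0.046,0.01],[0,0,0]]]' 0
python3 go.py 490.8 -39.7 63 101.3
python3 - <<'E'
from h import *
c=env.camera("wrist");cv2.imwrite("pics/w1.png",c["frame"][:,:,::-1])
c=env.camera("top");cv2.imwrite("pics/t1.png",c["frame"][:,:,::-1])
E
```

```text
t: 3.35
eef_pos: [490.2, -39.5, 241.3]
ee_rot: [-0.311, 3.125, 0.0]
contact_force: [1.1, 0.2, -0.2]
width: 85.2
t 3.35 pos [490.2 -39.5 241.3] yaw_y 101.4 tilt 0.04 w 85.2 F [ 1.1  0.2 -0.2] q [-0.47  0.11  0.45  2.02 -0.06  1.02  1.78]
tool shift mm [ -0.4  -0.4 178.3]
turn about tool z rad 0.001
```

View pics/w1.png

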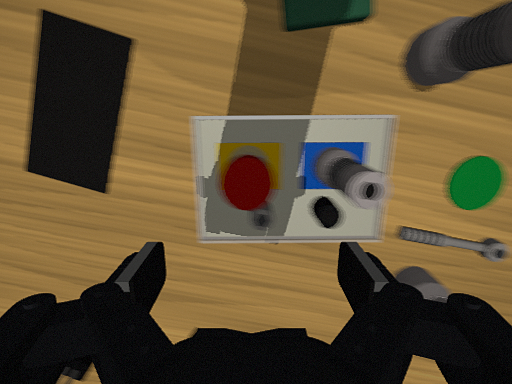

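The wrist view shows the red lid at (247,182) and the socket beyond it at (263,215). I'll cross-check the lid and other objects from this view.

```bash
cat >> h.py <<'E'
from scipy.spatial.transform import Rotation as Rn
def wcam():
    s=env.state(); c=env.camera("wrist"); A=np.eye(4);A[:3,:3]=Rn.from_rotvec(s["ee_rot"]).as_matrix();A[:3,3]=s["eef_pos"]
    c["extrinsics"]=np.linalg.inv(A@c["tool_from_camera"]); return c
E
python3 - <<'E'
from h import *
c=wcam();f=c["frame"];hsv=cv2.cvtColor(f,cv2.COLOR_RGB2HSV);H,S,V=[hsv[:,:,i].astype(int) for i in range(3)]
for b in blobs(((H<6)|(H>174))&(S>180)&(V>60),200):
    (u,v),ax,a=cv2.fitEllipse(b);print("lid",u,v,ax,ray(c,u,v,112))
print("flash",ray(c,370,190,137),"chrome",ray(c,263,215,59))
P=np.array([ray(c,u,v,7) for u,v in[(304,142),(365,142),(304,190)]]);print("blue mid",(P[1]+P[2])/2)
for b in blobs((H>55)&(H<85)&(S>150)&(V>70)&(np.arange(512)[None]>440),200):
    (u,v),ax,a=cv2.fitEllipse(b);print("green",u,v,ray(c,u,v,5))
E
```

```text
lid 255.23294067382812 185.55030822753906 (52.641536712646484, 52.8743896484375) [487.70166353 -38.9474356 ]
flash [466.50475393  58.7437063 ] chrome [534.09792213 -19.78589133]
blue mid [468.88836649  63.29292551]
green 483.35675048828125 182.99081420898438 [452.81379446 265.6345035 ]
```

```bash
python3 -m pendant '[[[0,0,0.026],[0,0,0]],[[0,0,0.026],[0,0,0]],[[0,0,0.026],[0,0,0]],[[0,0,0.026],[0,0,0]],[[0,0,0.026],[0,0,0]],[[0,0,0.023],[0,0,0]],[[0,0,0.02],[0,0,0]],[[0,0,0.01],[0,0,0]]]' 0
python3 -m pendant '[[[0,0,0],[0,0,0]],[[0,0,0],[0,0,0]],[[0,0,0],[0,0,0]],[[0,0,0],[0,0,0]],[[0,0,0],[0,0,0]],[[0,0,0],[0,0,0]],[[0,0,0],[0,0,0]],[[0,0,0],[0,0,0]]]' 255
python3 go.py
```

```text
t: 4.5
eef_pos: [489.8, -37.0, 57.6]
ee_rot: [0.313, -3.125, -0.001]
contact_force: [0.3, -0.6, 0.8]
width: 85.5
t: 5.5
eef_pos: [490.7, -37.9, 59.2]
ee_rot: [-0.31, 3.125, 0.0]
contact_force: [-0.8, -0.1, 8.3]
width: 52.6
t 5.5 pos [490.7 -37.9  59.2] yaw_y 101.3 tilt 0.08 w 52.6 F [-0.8 -0.1  8.3] q [-0.37  0.39  0.38  2.17 -0.25  0.62  1.96]
```

```bash
python3 -m pendant '[[[0,0,-0.005],[0,0,0]],[[0,0,-0.01],[0,0,0]],[[0,0,-0.015],[0,0,0]],[[0,0,-0.015],[0,0,0]],[[0,0,-0.015],[0,0,0]],[[0,0,-0.015],[0,0,0]],[[0,0,-0.015],[0,0,0]],[[0,0,-0.01],[0,0,0]]]' 255
python3 -m pendant '[[[0,0,0],[0,0,0.037]],[[0,0,0],[0,0,0.037]],[[0,0,0],[0,0,0.037]],[[0,0,0],[0,0,0.037]],[[0,0,0],[0,0,0.037]],[[0,0,0],[0,0,0.037]],[[0,0,0],[0,0,0.037]],[[0,0,0],[0,0,0.035]]]' 255
python3 go.py 508 -270 60 84.5
```

```text
t: 6.5
eef_pos: [490.3, -38.0, 159.4]
ee_rot: [-0.311, 3.126, 0.0]
contact_force: [0.3, -0.3, -3.3]
width: 52.8
t: 7.5
eef_pos: [490.1, -38.0, 158.3]
ee_rot: [-0.154, -3.138, 0.0]
contact_force: [-0.6, 0.6, -3.7]
width: 52.4
t 7.5 pos [490.1 -38.  158.3] yaw_y 84.4 tilt 0.0 w 52.4 F [-0.6  0.6 -3.7] q [-0.49  0.23  0.5   2.11 -0.15  0.84  1.57]
tool shift mm [ -40.6 -229.1   98.3]
turn about tool z rad -0.002
```

```bash
python3 -m pendant '[[[-0.003,-0.015,0],[0,0,0]],[[-0.006,-0.032,0],[0,0,0]],[[-0.006,-0.037,0],[0,0,0]],[[-0.006,-0.037,0],[0,0,0]],[[-0.006,-0.037,0],[0,0,0]],[[-0.006,-0.035,0],[0,0,0]],[[-0.005,-0.025,0],[0,0,0]],[[-0.003,-0.011,0],[0,0,0]]]' 255
python3 -m pendant '[[[0,0,0.01],[0,0,0]],[[0,0,0.015],[0,0,0]],[[0,0,0.015],[0,0,0]],[[0,0,0.015],[0,0,0]],[[0,0,0.015],[0,0,0]],[[0,0,0.012],[0,0,0]],[[0,0,0.009],[0,0,0]],[[0,0,0.006],[0,0,0]]]' 255
python3 go.py 508 -270 55 84.5
```

```text
t: 8.5
eef_pos: [508.4, -272.1, 158.3]
ee_rot: [-0.154, -3.138, 0.001]
contact_force: [0.2, 0.8, -2.6]
width: 52.5
t: 9.5
eef_pos: [509.0, -269.9, 60.8]
ee_rot: [-0.151, -3.138, 0.0]
contact_force: [0.5, -0.1, -2.6]
width: 52.6
t 9.5 pos [ 509.  -269.9   60.8] yaw_y 84.5 tilt 0.01 w 52.6 F [ 0.5 -0.1 -2.6] q [ 0.    0.52  0.48  1.99 -0.36  0.72  2.18]
tool shift mm [ 0.9 -0.2  5.8]
turn about tool z rad 0.0
```

```bash
python3 -m pendant '[[[0,0,0.001],[0,0,0]],[[0,0,0.001],[0,0,0]],[[0,0,0.001],[0,0,0]],[[0,0,0.001],[0,0,0]],[[0,0,0.001],[0,0,0]],[[0,0,0],[0,0,0]],[[0,0,0],[0,0,0]],[[0,0,0],[0,0,0]]]' 255
python3 go.py
```

```text
t: 10.5
eef_pos: [509.0, -269.9, 56.4]
ee_rot: [0.15, 3.138, -0.0]
contact_force: [0.9, 0.0, -2.7]
width: 52.9
t 10.5 pos [ 509.  -269.9   56.4] yaw_y 84.5 tilt 0.0 w 52.9 F [ 0.9  0.  -2.7] q [ 0.    0.53  0.48  1.99 -0.37  0.71  2.18]
```

```bash
python3 -m pendant '[[[0,0,0.0005],[0,0,0]],[[0,0,0.0005],[0,0,0]],[[0,0,0.0005],[0,0,0]],[[0,0,0.0005],[0,0,0]],[[0,0,0],[0,0,0]],[[0,0,0],[0,0,0]],[[0,0,0],[0,0,0]],[[0,0,0],[0,0,0]]]' 255
python3 go.py
```

```text
t: 11.5
eef_pos: [509.2, -270.0, 55.1]
ee_rot: [0.151, 3.137, 0.0]
contact_force: [-3.8, 1.7, 13.7]
width: 53.0
t 11.5 pos [ 509.2 -270.    55.1] yaw_y 84.5 tilt 0.04 w 53.0 F [-3.8  1.7 13.7] q [ 0.01  0.53  0.48  1.99 -0.37  0.71  2.19]
```

Contact felt at TCP z 55. Releasing and rising.

```bash
python3 -m pendant '[[[0,0,0],[0,0,0]],[[0,0,0],[0,0,0]],[[0,0,0],[0,0,0]],[[0,0,0],[0,0,0]],[[0,0,0],[0,0,0]],[[0,0,0],[0,0,0]],[[0,0,0],[0,0,0]],[[0,0,0],[0,0,0]]]' 0
python3 -m pendant '[[[0,0,-0.01],[0,0,0]],[[0,0,-0.02],[0,0,0]],[[0,0,-0.025],[0,0,0]],[[0,0,-0.025],[0,0,0]],[[0,0,-0.025],[0,0,0]],[[0,0,-0.025],[0,0,0]],[[0,0,-0.025],[0,0,0]],[[0,0,-0.02],[0,0,0]]]' 0
python3 go.py 468.3 65.5 230 101.3
```

```text
t: 12.5
eef_pos: [509.0, -269.8, 54.3]
ee_rot: [-0.15, -3.138, 0.0]
contact_force: [0.1, -0.5, 0.8]
width: 85.5
t: 13.5
eef_pos: [509.0, -270.2, 231.9]
ee_rot: [0.151, 3.136, -0.001]
contact_force: [0.9, 0.3, -0.4]
width: 85.7
t 13.5 pos [ 509.  -270.2  231.9] yaw_y 84.5 tilt 0.11 w 85.7 F [ 0.9  0.3 -0.4] q [-0.11  0.3   0.6   1.86 -0.19  1.04  2.04]
tool shift mm [ 72.8 330.2   1.7]
turn about tool z rad -0.293
```

```bash
python3 -m pendant '[[[0.009,0.04,0],[0,0,0]],[[0.009,0.044,0],[0,0,0]],[[0.009,0.044,0],[0,0,0]],[[0.009,0.044,0],[0,0,0]],[[0.009,0.044,0],[0,0,0]],[[0.01,0.044,0],[0,0,0]],[[0.009,0.04,0],[0,0,0]],[[0.009,0.03,0],[0,0,0]]]' 0
python3 -m pendant '[[[0,0,0],[0,0,-0.042]],[[0,0,0],[0,0,-0.042]],[[0,0,0],[0,0,-0.042]],[[0,0,0],[0,0,-0.042]],[[0,0,0],[0,0,-0.042]],[[0,0,0],[0,0,-0.042]],[[0,0,0],[0,0,-0.041]],[[0,0,0],[0,0,0]]]' 0
python3 go.py 468.3 65.5 72 101.3
python3 - <<'E'
from h import *
c=wcam();cv2.imwrite("pics/w2.png",c["frame"][:,:,::-1])
print(proj(c,(468.3,65.5,137)))
E
```

```text
t: 14.5
eef_pos: [467.7, 67.0, 230.7]
ee_rot: [0.149, 3.137, 0.001]
contact_force: [-0.8, -0.4, -0.3]
width: 85.4
t: 15.5
eef_pos: [468.0, 65.3, 230.4]
ee_rot: [-0.308, 3.125, 0.0]
contact_force: [-0.4, 0.5, -0.2]
width: 85.4
t 15.5 pos [468.   65.3 230.4] yaw_y 101.3 tilt 0.07 w 85.4 F [-0.4  0.5 -0.2] q [-0.63  0.09  0.38  2.06 -0.04  1.    1.54]
tool shift mm [-1.000e-01  1.000e-01  1.584e+02]
turn about tool z rad -0.001
(np.float64(250.97749392375576), np.float64(197.42738591925186))
```

View pics/w2.png

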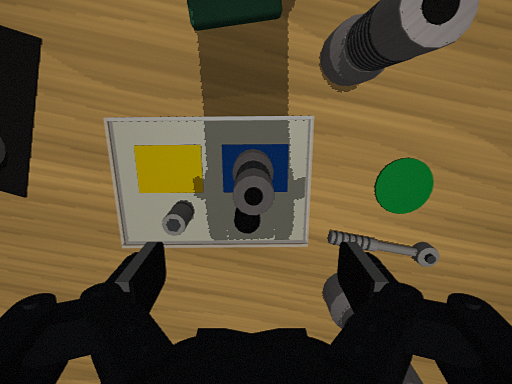

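The flashlight top is at (254,195), about 3 px from prediction. The tray is otherwise undisturbed. Going down to grip the barrel at z≈95.

```bash
python3 -m pendant '[[[0,0,0.022],[0,0,0]],[[0,0,0.022],[0,0,0]],[[0,0,0.022],[0,0,0]],[[0,0,0.022],[0,0,0]],[[0,0,0.022],[0,0,0]],[[0,0,0.02],[0,0,0]],[[0,0,0.014],[0,0,0]],[[0,0,0.01],[0,0,0]]]' 0
python3 -m pendant '[[[0,0,0],[0,0,0]],[[0,0,0],[0,0,0]],[[0,0,0],[0,0,0]],[[0,0,0],[0,0,0]],[[0,0,0],[0,0,0]],[[0,0,0],[0,0,0]],[[0,0,0],[0,0,0]],[[0,0,0],[0,0,0]]]' 255
python3 go.py
```

```text
t: 16.55
eef_pos: [468.0, 65.6, 75.0]
ee_rot: [-0.309, 3.126, -0.0]
contact_force: [0.4, 0.8, 0.7]
width: 85.4
t: 17.55
eef_pos: [468.5, 66.0, 76.1]
ee_rot: [-0.309, 3.125, 0.001]
contact_force: [-1.6, 1.3, 7.6]
width: 34.9
t 17.55 pos [468.5  66.   76.1] yaw_y 101.3 tilt 0.09 w 34.9 F [-1.6  1.3  7.6] q [-0.56  0.33  0.33  2.2  -0.18  0.64  1.67]
```

```bash
python3 -m pendant '[[[0,0,-0.005],[0,0,0]],[[0,0,-0.012],[0,0,0]],[[0,0,-0.018],[0,0,0]],[[0,0,-0.02],[0,0,0]],[[0,0,-0.02],[0,0,0]],[[0,0,-0.02],[0,0,0]],[[0,0,-0.015],[0,0,0]],[[0,0,-0.01],[0,0,0]]]' 255
python3 -m pendant '[[[0,0,0],[0,0,0.037]],[[0,0,0],[0,0,0.037]],[[0,0,0],[0,0,0.037]],[[0,0,0],[0,0,0.037]],[[0,0,0],[0,0,0.037]],[[0,0,0],[0,0,0.037]],[[0,0,0],[0,0,0.037]],[[0,0,0],[0,0,0.034]]]' 255
python3 go.py 419 -262 72 84.5
```

```text
t: 18.55
eef_pos: [468.0, 65.6, 196.3]
ee_rot: [-0.309, 3.126, 0.0]
contact_force: [0.8, 1.1, -2.1]
width: 35.1
t: 19.55
eef_pos: [467.9, 65.6, 195.3]
ee_rot: [-0.154, -3.138, 0.0]
contact_force: [0.0, 0.4, -2.8]
width: 34.6
t 19.55 pos [467.9  65.6 195.3] yaw_y 84.4 tilt 0.0 w 34.6 F [ 0.   0.4 -2.8] q [-0.65  0.13  0.42  2.1  -0.07  0.92  1.27]
tool shift mm [  16.6 -330.9  123.3]
turn about tool z rad -0.002
```

```bash
python3 -m pendant '[[[0,-0.03,0],[0,0,0]],[[0.002,-0.044,0],[0,0,0]],[[0.002,-0.048,0],[0,0,0]],[[0.002,-0.048,0],[0,0,0]],[[0.003,-0.048,0],[0,0,0]],[[0.003,-0.048,0],[0,0,0]],[[0.003,-0.04,0],[0,0,0]],[[0.002,-0.025,0],[0,0,0]]]' 255
python3 -m pendant '[[[0,0,0.01],[0,0,0]],[[0,0,0.02],[0,0,0]],[[0,0,0.02],[0,0,0]],[[0,0,0.02],[0,0,0]],[[0,0,0.02],[0,0,0]],[[0,0,0.015],[0,0,0]],[[0,0,0.008],[0,0,0]],[[0,0,0.004],[0,0,0]]]' 255
python3 go.py 419 -262 72 84.5
```

```text
t: 20.55
eef_pos: [418.7, -264.2, 195.5]
ee_rot: [0.155, 3.138, -0.001]
contact_force: [-0.1, 0.9, -3.0]
width: 34.4
t: 21.55
eef_pos: [419.3, -262.2, 78.1]
ee_rot: [-0.151, -3.138, 0.0]
contact_force: [0.5, -1.1, -1.7]
width: 34.9
t 21.55 pos [ 419.3 -262.2   78.1] yaw_y 84.5 tilt 0.01 w 34.9 F [ 0.5 -1.1 -1.7] q [-0.05  0.39  0.58  2.16 -0.34  0.67  2.24]
tool shift mm [0.4 0.1 6.1]
turn about tool z rad 0.0
```

```bash
python3 -m pendant '[[[0,0,0.001],[0,0,0]],[[0,0,0.001],[0,0,0]],[[0,0,0.001],[0,0,0]],[[0,0,0.001],[0,0,0]],[[0,0,0.001],[0,0,0]],[[0,0,0.0005],[0,0,0]],[[0,0,0],[0,0,0]],[[0,0,0],[0,0,0]]]' 255
python3 go.py
```

```text
t: 22.55
eef_pos: [419.3, -262.3, 72.8]
ee_rot: [-0.151, -3.138, 0.0]
contact_force: [-0.6, 0.4, -3.3]
width: 34.9
t 22.55 pos [ 419.3 -262.3   72.8] yaw_y 84.5 tilt 0.0 w 34.9 F [-0.6  0.4 -3.3] q [-0.04  0.4   0.57  2.16 -0.35  0.66  2.25]
```

```bash
python3 -m pendant '[[[0,0,0.0005],[0,0,0]],[[0,0,0.0005],[0,0,0]],[[0,0,0],[0,0,0]],[[0,0,0],[0,0,0]],[[0,0,0],[0,0,0]],[[0,0,0],[0,0,0]],[[0,0,0],[0,0,0]],[[0,0,0],[0,0,0]]]' 255
python3 go.py
```

```text
t: 23.55
eef_pos: [419.4, -262.3, 72.2]
ee_rot: [0.151, 3.138, 0.0]
contact_force: [-2.5, 2.1, 8.7]
width: 35.2
t 23.55 pos [ 419.4 -262.3   72.2] yaw_y 84.5 tilt 0.02 w 35.2 F [-2.5  2.1  8.7] q [-0.04  0.4   0.57  2.16 -0.35  0.66  2.25]
```

```bash
python3 -m pendant '[[[0,0,0],[0,0,0]],[[0,0,0],[0,0,0]],[[0,0,0],[0,0,0]],[[0,0,0],[0,0,0]],[[0,0,0],[0,0,0]],[[0,0,0],[0,0,0]],[[0,0,0],[0,0,0]],[[0,0,0],[0,0,0]]]' 0
python3 -m pendant '[[[0,0,-0.01],[0,0,0]],[[0,0,-0.02],[0,0,0]],[[0,0,-0.022],[0,0,0]],[[0,0,-0.022],[0,0,0]],[[0,0,-0.022],[0,0,0]],[[0,0,-0.022],[0,0,0]],[[0,0,-0.022],[0,0,0]],[[0,0,-0.018],[0,0,0]]]' 0
python3 go.py 541 -13 230 101.3
python3 - <<'E'
from h import *
c=env.camera("top");cv2.imwrite("pics/t2.png",cv2.resize(c["frame"][120:260,130:410,::-1],None,fx=2.8,fy=2.8,interpolation=cv2.INTER_CUBIC))
E
```

```text
t: 24.55
eef_pos: [419.3, -262.3, 71.8]
ee_rot: [-0.151, -3.138, 0.0]
contact_force: [-0.4, 0.4, 0.0]
width: 85.6
t: 25.55
eef_pos: [419.2, -262.5, 231.3]
ee_rot: [0.151, 3.137, -0.0]
contact_force: [-0.0, -0.7, -0.4]
width: 85.7
t 25.55 pos [ 419.2 -262.5  231.3] yaw_y 84.5 tilt 0.05 w 85.7 F [-0.  -0.7 -0.4] q [-0.2   0.14  0.7   2.03 -0.11  1.    2.03]
tool shift mm [-97.3 260.    1.3]
turn about tool z rad -0.294
```

View pics/t2.png

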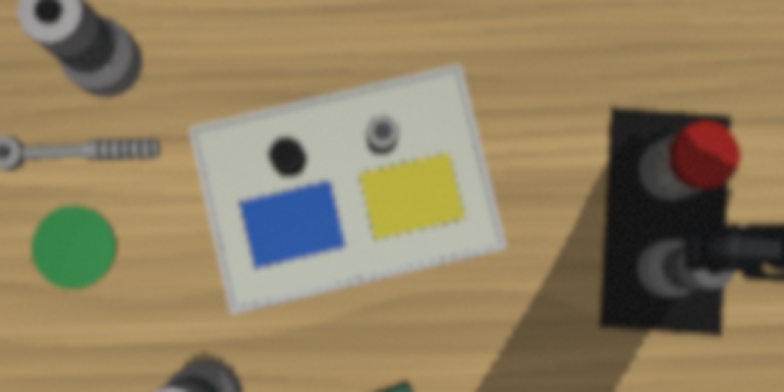

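The top crop shows the jar (lid at 703,155) and the flashlight (base at 668,268) both standing on the mat, and both spots fully visible. I'll measure the spots and sockets now while moving over the chrome socket.

```bash
python3 -m pendant '[[[-0.012,0.022,0],[0,0,0]],[[-0.012,0.034,0],[0,0,0]],[[-0.012,0.036,0],[0,0,0]],[[-0.012,0.036,0],[0,0,0]],[[-0.013,0.036,0],[0,0,0]],[[-0.013,0.036,0],[0,0,0]],[[-0.012,0.034,0],[0,0,0]],[[-0.011,0.026,0],[0,0,0]]]' 0
python3 -m pendant '[[[0,0,0],[0,0,-0.042]],[[0,0,0],[0,0,-0.042]],[[0,0,0],[0,0,-0.042]],[[0,0,0],[0,0,-0.042]],[[0,0,0],[0,0,-0.042]],[[0,0,0],[0,0,-0.042]],[[0,0,0],[0,0,-0.042]],[[0,0,0],[0,0,0]]]' 0
python3 go.py 541 -13 100 101.3
python3 - <<'E'
from h import *
c=wcam();cv2.imwrite("pics/w3.png",c["frame"][:,:,::-1])
print(proj(c,(541.7,-13,59)))
for n,k in(("w",c),("scene",env.camera("scene")),("top",env.camera("top"))):
    f=cv2.GaussianBlur(k["frame"],(3,3),0)
    hsv=cv2.cvtColor(f,cv2.COLOR_RGB2HSV);H,S,V=[hsv[:,:,i].astype(int) for i in range(3)]
    for nm,m in(("yel",(H>21)&(H<33)&(S>170)),("blue",(H>105)&(H<128)&(S>150))):
        for b in blobs(m,300):
            r=cv2.minAreaRect(b);M=cv2.moments(b);u,v=M["m10"]/M["m00"],M["m01"]/M["m00"];print(n,nm,np.round([u,v]),np.round(ray(k,u,v,7),1),cv2.contourArea(b))
    for b in blobs((H>55)&(H<85)&(S>150)&(V>60),200):
        (u,v),ax,a=cv2.fitEllipse(b);print(n,"green",np.round([u,v]),np.round(ray(k,u,v,5),1))
E
```

```text
t: 26.6
eef_pos: [541.1, -11.3, 230.1]
ee_rot: [0.149, 3.138, 0.0]
contact_force: [0.0, -0.4, 0.0]
width: 85.3
t: 27.6
eef_pos: [540.6, -12.9, 230.0]
ee_rot: [-0.31, 3.126, -0.0]
contact_force: [0.5, 0.3, 0.2]
width: 85.2
t 27.6 pos [540.6 -12.9 230. ] yaw_y 101.3 tilt 0.01 w 85.2 F [0.5 0.3 0.2] q [-0.5   0.22  0.47  1.93 -0.12  1.02  1.79]
tool shift mm [ -0.3  -0.2 130. ]
turn about tool z rad 0.001
(np.float64(250.61869186861222), np.float64(178.0721930334107))
w yel [240. 124.] [489.2 -37.1] 3374.5
w blue [329. 123.] [467.   69.7] 3331.0
w green [483. 143.] [453.2 264.6]
scene yel [244. 224.] [489.8 -43.3] 636.5
scene blue [301. 217.] [467.5  76.5] 525.0
scene blue [ 5. 72.] [  20.7 -771. ] 441.0
scene green [389. 216.] [455.8 264.9]
```

View pics/w3.png

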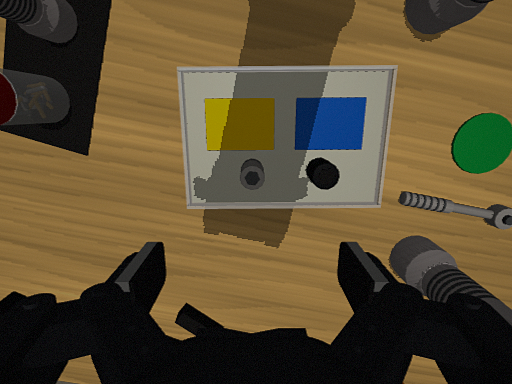

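The chrome socket's open top is at (252,177), against a prediction of (251,178). The black one at (322,173) is its solid dark neighbour. I'm going down with the jaws part closed to keep clear of the black socket.

```bash
python3 -m pendant '[[[0,0,0.016],[0,0,0]],[[0,0,0.016],[0,0,0]],[[0,0,0.016],[0,0,0]],[[0,0,0.016],[0,0,0]],[[0,0,0.016],[0,0,0]],[[0,0,0.016],[0,0,0]],[[0,0,0.016],[0,0,0]],[[0,0,0.01],[0,0,0]]]' 90
python3 -m pendant '[[[0,0,0.014],[0,0,0]],[[0,0,0.014],[0,0,0]],[[0,0,0.014],[0,0,0]],[[0,0,0.014],[0,0,0]],[[0,0,0.012],[0,0,0]],[[0,0,0.008],[0,0,0]],[[0,0,0.004],[0,0,0]],[[0,0,0.002],[0,0,0]]]' 90
python3 go.py 541.3 -13 24 101.3
```

```text
t: 28.75
eef_pos: [540.4, -12.8, 106.7]
ee_rot: [0.311, -3.125, 0.0]
contact_force: [-0.6, -0.3, -0.0]
width: 54.9
t: 29.75
eef_pos: [540.8, -12.8, 25.8]
ee_rot: [-0.311, 3.126, -0.0]
contact_force: [-0.6, -0.3, 0.2]
width: 55.4
t 29.75 pos [540.8 -12.8  25.8] yaw_y 101.4 tilt 0.01 w 55.4 F [-0.6 -0.3  0.2] q [-0.38  0.52  0.36  2.07 -0.31  0.6   1.96]
tool shift mm [-0.4 -0.3  1.8]
turn about tool z rad 0.001
```

```bash
python3 -m pendant '[[[0,0,0],[0,0,0]],[[0,0,0],[0,0,0]],[[0,0,0],[0,0,0]],[[0,0,0],[0,0,0]],[[0,0,0],[0,0,0]],[[0,0,0],[0,0,0]],[[0,0,0],[0,0,0]],[[0,0,0],[0,0,0]]]' 255
python3 go.py
python3 -m pendant '[[[0,0,-0.005],[0,0,0]],[[0,0,-0.01],[0,0,0]],[[0,0,-0.02],[0,0,0]],[[0,0,-0.025],[0,0,0]],[[0,0,-0.025],[0,0,0]],[[0,0,-0.025],[0,0,0]],[[0,0,-0.02],[0,0,0]],[[0,0,-0.01],[0,0,0]]]' 255
python3 go.py 455 264.5 165 90
```

```text
t: 30.75
eef_pos: [541.0, -12.8, 26.3]
ee_rot: [-0.311, 3.126, 0.0]
contact_force: [-1.0, 0.0, 6.8]
width: 26.4
t 30.75 pos [541.  -12.8  26.3] yaw_y 101.4 tilt 0.04 w 26.4 F [-1.   0.   6.8] q [-0.38  0.52  0.36  2.07 -0.31  0.6   1.96]
t: 31.75
eef_pos: [541.1, -12.7, 167.3]
ee_rot: [-0.31, 3.125, 0.0]
contact_force: [-0.6, -0.3, -1.8]
width: 26.6
t 31.75 pos [541.1 -12.7 167.3] yaw_y 101.3 tilt 0.1 w 26.6 F [-0.6 -0.3 -1.8] q [-0.48  0.3   0.46  1.99 -0.17  0.89  1.84]
tool shift mm [ 29.8 288.7   2.3]
turn about tool z rad 0.198
```

```bash
python3 -m pendant '[[[0.003,0.025,0],[0,0,0]],[[0.004,0.036,0],[0,0,0]],[[0.004,0.04,0],[0,0,0]],[[0.004,0.042,0],[0,0,0]],[[0.004,0.042,0],[0,0,0]],[[0.004,0.042,0],[0,0,0]],[[0.004,0.036,0],[0,0,0]],[[0.003,0.025,0],[0,0,0]]]' 255
python3 -m pendant '[[[0,0,0.01],[0,0,0]],[[0,0,0.02],[0,0,0]],[[0,0,0.024],[0,0,0]],[[0,0,0.024],[0,0,0]],[[0,0,0.02],[0,0,0]],[[0,0,0.016],[0,0,0]],[[0,0,0.01],[0,0,0]],[[0,0,0.006],[0,0,0]]]' 255
python3 go.py 455 264.5 27.3
python3 - <<'E'
from h import *
c=wcam();cv2.imwrite("pics/w4.png",c["frame"][:,:,::-1])
E
```

```text
t: 32.75
eef_pos: [453.7, 265.3, 165.6]
ee_rot: [0.313, -3.125, 0.0]
contact_force: [-1.7, 0.5, -0.4]
width: 26.4
t: 33.75
eef_pos: [454.7, 263.5, 35.4]
ee_rot: [0.31, -3.126, 0.0]
contact_force: [-0.2, 0.0, -0.5]
width: 26.2
t 33.75 pos [454.7 263.5  35.4] yaw_y 101.3 tilt 0.02 w 26.2 F [-0.2  0.  -0.5] q [-0.87  0.47  0.27  2.1  -0.21  0.6   1.32]
tool shift mm [-0.5  0.9  8.1]
```

View pics/w4.png

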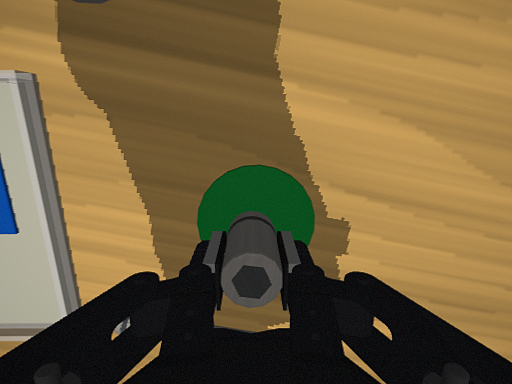

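The socket hangs upright over the pad (pad spans u 198–315, socket at u≈250) and is nearly centred. I'll add 1 mm in y and lower it.

```bash
python3 -m pendant '[[[0,0.001,0.0015],[0,0,0]],[[0,0,0.0015],[0,0,0]],[[0,0,0.001],[0,0,0]],[[0,0,0.001],[0,0,0]],[[0,0,0.001],[0,0,0]],[[0,0,0.001],[0,0,0]],[[0,0,0],[0,0,0]],[[0,0,0],[0,0,0]]]' 255
python3 go.py
python3 -m pendant '[[[0,0,0.0005],[0,0,0]],[[0,0,0.0005],[0,0,0]],[[0,0,0.0005],[0,0,0]],[[0,0,0],[0,0,0]],[[0,0,0],[0,0,0]],[[0,0,0],[0,0,0]],[[0,0,0],[0,0,0]],[[0,0,0],[0,0,0]]]' 255
python3 go.py
```

```text
t: 34.8
eef_pos: [454.4, 264.7, 28.8]
ee_rot: [0.311, -3.126, 0.0]
contact_force: [0.8, 0.9, -1.2]
width: 26.8
t 34.8 pos [454.4 264.7  28.8] yaw_y 101.4 tilt 0.0 w 26.8 F [ 0.8  0.9 -1.2] q [-0.86  0.48  0.26  2.1  -0.22  0.58  1.32]
t: 35.8
eef_pos: [454.4, 264.7, 27.3]
ee_rot: [0.311, -3.126, 0.0]
contact_force: [-0.0, 0.4, -0.0]
width: 26.6
t 35.8 pos [454.4 264.7  27.3] yaw_y 101.4 tilt 0.01 w 26.6 F [-0.   0.4 -0. ] q [-0.86  0.48  0.26  2.1  -0.22  0.58  1.32]
```

```bash
python3 -m pendant '[[[0,0,0.0005],[0,0,0]],[[0,0,0],[0,0,0]],[[0,0,0],[0,0,0]],[[0,0,0],[0,0,0]],[[0,0,0],[0,0,0]],[[0,0,0],[0,0,0]],[[0,0,0],[0,0,0]],[[0,0,0],[0,0,0]]]' 255
python3 -m pendant '[[[0,0,0],[0,0,0]],[[0,0,0],[0,0,0]],[[0,0,0],[0,0,0]],[[0,0,0],[0,0,0]],[[0,0,0],[0,0,0]],[[0,0,0],[0,0,0]],[[0,0,0],[0,0,0]],[[0,0,0],[0,0,0]]]' 90
python3 -m pendant '[[[0,0,-0.01],[0,0,0]],[[0,0,-0.02],[0,0,0]],[[0,0,-0.027],[0,0,0]],[[0,0,-0.03],[0,0,0]],[[0,0,-0.03],[0,0,0]],[[0,0,-0.03],[0,0,0]],[[0,0,-0.03],[0,0,0]],[[0,0,-0.027],[0,0,0]]]' 90
python3 go.py 509 -270 231
python3 - <<'E'
from h import *
c=wcam();cv2.imwrite("pics/w5.png",c["frame"][:,:,::-1])
print(proj(c,(455,264.5,5)),proj(c,(455,264.5,60)))
E
```

```text
t: 36.8
eef_pos: [454.5, 264.7, 27.2]
ee_rot: [-0.311, 3.126, 0.0]
contact_force: [-3.1, -2.4, 9.9]
width: 26.6
t: 37.8
eef_pos: [454.4, 264.7, 26.8]
ee_rot: [0.311, -3.126, 0.0]
contact_force: [0.4, 0.7, -0.3]
width: 54.7
t: 38.8
eef_pos: [454.4, 264.5, 232.7]
ee_rot: [-0.31, 3.126, 0.001]
contact_force: [0.4, 0.2, 0.1]
width: 55.1
t 38.8 pos [454.4 264.5 232.7] yaw_y 101.3 tilt 0.05 w 55.1 F [0.4 0.2 0.1] q [-0.96  0.18  0.36  1.95 -0.07  1.02  1.2 ]
tool shift mm [  51.6 -534.8    1.4]
(np.float64(250.71580285405), np.float64(167.87142981429943)) (np.float64(250.69127926698746), np.float64(177.22120319429723))
```

View pics/w5.png

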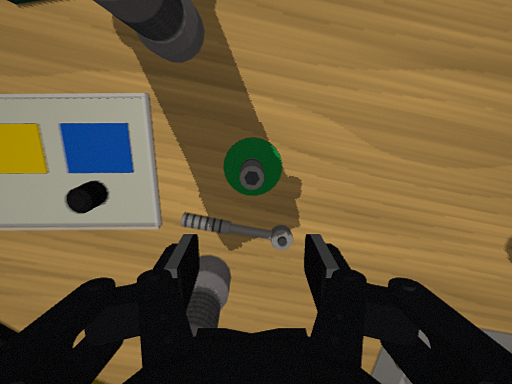

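The socket stands on the pad: top at (252,178), pad centre near (253,167), both within about 1–2 px of prediction. The ratchet is untouched. Back for the jar.

```bash
python3 -m pendant '[[[0.004,-0.03,0],[0,0,0]],[[0.004,-0.045,0],[0,0,0]],[[0.004,-0.045,0],[0,0,0]],[[0.004,-0.045,0],[0,0,0]],[[0.004,-0.045,0],[0,0,0]],[[0.004,-0.045,0],[0,0,0]],[[0.004,-0.045,0],[0,0,0]],[[0.004,-0.04,0],[0,0,0]]]' 0
python3 -m pendant '[[[0.003,-0.035,0],[0,0,0]],[[0.004,-0.04,0],[0,0,0]],[[0.004,-0.04,0],[0,0,0]],[[0.003,-0.04,0],[0,0,0]],[[0.003,-0.02,0],[0,0,0.07]],[[0,0,0],[0,0,0.08]],[[0,0,0],[0,0,0.08]],[[0,0,0],[0,0,0.063]]]' 0
python3 go.py 509.2 -270 55 84.5
python3 - <<'E'
from h import *
c=wcam();cv2.imwrite("pics/w6.png",c["frame"][:,:,::-1])
f=c["frame"];hsv=cv2.cvtColor(f,cv2.COLOR_RGB2HSV);H,S,V=[hsv[:,:,i].astype(int) for i in range(3)]
for b in blobs(((H<6)|(H>174))&(S>180)&(V>60),200):
    (u,v),ax,a=cv2.fitEllipse(b);print("lid",u,v,ax,ray(c,u,v,108))
E
```

```text
t: 39.85
eef_pos: [489.8, -76.7, 231.4]
ee_rot: [-0.31, 3.126, 0.001]
contact_force: [0.4, 0.5, 0.2]
width: 85.1
t: 40.85
eef_pos: [507.7, -249.2, 231.0]
ee_rot: [-0.156, -3.138, -0.001]
contact_force: [0.7, -0.4, 0.4]
width: 85.2
t 40.85 pos [ 507.7 -249.2  231. ] yaw_y 84.3 tilt 0.03 w 85.2 F [ 0.7 -0.4  0.4] q [-0.27  0.31  0.76  1.89 -0.24  1.04  2.06]
tool shift mm [ -3.6 -20.6 176. ]
turn about tool z rad -0.003
lid 53.8773078918457 194.48660278320312 (21.513608932495117, 94.84901428222656) [ 494.69392642 -434.99655698]
lid 228.4744415283203 187.94570922851562 (54.41136169433594, 55.5277099609375) [ 505.07792475 -270.0205939 ]
```

View pics/w6.png

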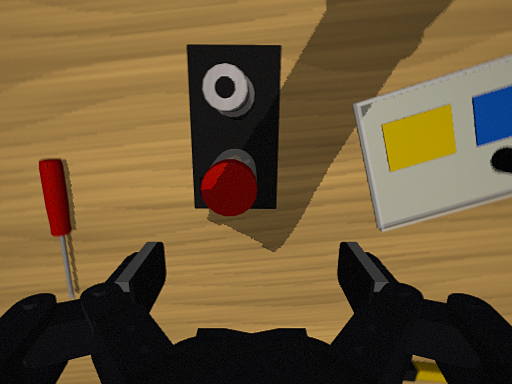

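The wrist view shows the jar (lid at 229,188) and the flashlight (225,88) standing on the mat where I left them. Shift and descend onto the jar.

```bash
python3 -m pendant '[[[-0.001,-0.01,0],[0,0,-0.003]],[[-0.0015,-0.0105,0],[0,0,0]],[[0,0,0.026],[0,0,0]],[[0,0,0.03],[0,0,0]],[[0,0,0.03],[0,0,0]],[[0,0,0.03],[0,0,0]],[[0,0,0.03],[0,0,0]],[[0,0,0.02],[0,0,0]]]' 0
python3 -m pendant '[[[0,0,0.01],[0,0,0]],[[0,0,0],[0,0,0]],[[0,0,0],[0,0,0]],[[0,0,0],[0,0,0]],[[0,0,0],[0,0,0]],[[0,0,0],[0,0,0]],[[0,0,0],[0,0,0]],[[0,0,0],[0,0,0]]]' 0
python3 go.py 509.2 -270 55
python3 -m pendant '[[[0,0,0],[0,0,0]],[[0,0,0],[0,0,0]],[[0,0,0],[0,0,0]],[[0,0,0],[0,0,0]],[[0,0,0],[0,0,0]],[[0,0,0],[0,0,0]],[[0,0,0],[0,0,0]],[[0,0,0],[0,0,0]]]' 255
python3 go.py
```

```text
t: 41.9
eef_pos: [507.9, -271.1, 63.5]
ee_rot: [-0.145, -3.137, -0.0]
contact_force: [0.4, 0.1, 0.0]
width: 85.5
t: 42.9
eef_pos: [508.3, -270.4, 54.8]
ee_rot: [-0.144, -3.138, -0.0]
contact_force: [0.0, 0.0, 0.9]
width: 85.4
t 42.9 pos [ 508.3 -270.4   54.8] yaw_y 84.7 tilt 0.01 w 85.4 F [0.  0.  0.9] q [-0.08  0.56  0.6   1.99 -0.47  0.72  2.29]
tool shift mm [-0.8  0.5 -0.2]
t: 43.9
eef_pos: [508.4, -270.6, 55.1]
ee_rot: [0.144, 3.138, 0.0]
contact_force: [-0.1, 0.8, 5.8]
width: 53.0
t 43.9 pos [ 508.4 -270.6   55.1] yaw_y 84.7 tilt 0.01 w 53.0 F [-0.1  0.8  5.8] q [-0.08  0.56  0.6   1.99 -0.47  0.72  2.29]
```

```bash
python3 -m pendant '[[[0,0,-0.005],[0,0,0]],[[0,0,-0.01],[0,0,0]],[[0,0,-0.018],[0,0,0]],[[0,0,-0.02],[0,0,0]],[[0,0,-0.02],[0,0,0]],[[0,0,-0.018],[0,0,0]],[[0,0,-0.01],[0,0,0]],[[0,0,-0.005],[0,0,0]]]' 255
python3 go.py 490.8 -38 160 101.3
python3 -m pendant '[[[0.003,0.015,0],[0,0,0]],[[0.006,0.03,0],[0,0,0]],[[0.006,0.036,0],[0,0,0]],[[0.006,0.038,0],[0,0,0]],[[0.006,0.038,0],[0,0,0]],[[0.006,0.036,0],[0,0,0]],[[0.004,0.026,0],[0,0,0]],[[0.002,0.011,0],[0,0,0]]]' 255
python3 -m pendant '[[[0,0,0],[0,0,-0.03]],[[0,0,0],[0,0,-0.043]],[[0,0,0],[0,0,-0.043]],[[0,0,0],[0,0,-0.043]],[[0,0,0],[0,0,-0.043]],[[0,0,0],[0,0,-0.043]],[[0,0,0],[0,0,-0.03]],[[0,0,0],[0,0,-0.015]]]' 255
python3 go.py 490.8 -38 60 101.3
```

```text
t: 44.9
eef_pos: [508.5, -270.4, 161.4]
ee_rot: [0.144, 3.138, 0.0]
contact_force: [0.3, 0.6, -2.0]
width: 52.8
t 44.9 pos [ 508.5 -270.4  161.4] yaw_y 84.7 tilt 0.02 w 52.8 F [ 0.3  0.6 -2. ] q [-0.18  0.42  0.72  1.93 -0.34  0.92  2.18]
tool shift mm [ 38.8 229.8   1.4]
turn about tool z rad -0.289
t: 45.9
eef_pos: [489.9, -35.7, 160.3]
ee_rot: [-0.14, -3.137, -0.0]
contact_force: [0.3, -0.6, -2.6]
width: 53.1
t: 46.9
eef_pos: [490.6, -38.6, 160.8]
ee_rot: [0.311, -3.126, 0.0]
contact_force: [-0.4, -0.2, -1.1]
width: 52.7
t 46.9 pos [490.6 -38.6 160.8] yaw_y 101.4 tilt 0.01 w 52.7 F [-0.4 -0.2 -1.1] q [-0.62  0.25  0.65  2.11 -0.2   0.85  1.93]
tool shift mm [ -0.4   0.5 100.8]
turn about tool z rad 0.001
```

```bash
python3 -m pendant '[[[0,0.0005,0.01],[0,0,0]],[[0,0,0.015],[0,0,0]],[[0,0,0.018],[0,0,0]],[[0,0,0.018],[0,0,0]],[[0,0,0.016],[0,0,0]],[[0,0,0.01],[0,0,0]],[[0,0,0.006],[0,0,0]],[[0,0,0.004],[0,0,0]]]' 255
python3 -m pendant '[[[0,0,0.001],[0,0,0]],[[0,0,0.001],[0,0,0]],[[0,0,0.0005],[0,0,0]],[[0,0,0.0005],[0,0,0]],[[0,0,0],[0,0,0]],[[0,0,0],[0,0,0]],[[0,0,0],[0,0,0]],[[0,0,0],[0,0,0]]]' 255
python3 go.py 490.8 -38 59 101.3
python3 - <<'E'
from h import *
c=wcam();cv2.imwrite("pics/w7.png",c["frame"][:,:,::-1])
E
```

```text
t: 47.9
eef_pos: [490.7, -37.4, 63.7]
ee_rot: [-0.311, 3.126, -0.0]
contact_force: [-0.4, -0.2, -2.7]
width: 53.1
t: 48.9
eef_pos: [490.5, -37.4, 60.8]
ee_rot: [-0.311, 3.126, -0.0]
contact_force: [0.3, 0.5, -3.0]
width: 52.8
t 48.9 pos [490.5 -37.4  60.8] yaw_y 101.4 tilt 0.0 w 52.8 F [ 0.3  0.5 -3. ] q [-0.51  0.42  0.55  2.18 -0.37  0.63  2.07]
tool shift mm [-0.1 -0.6  1.8]
turn about tool z rad 0.001
```

View pics/w7.png

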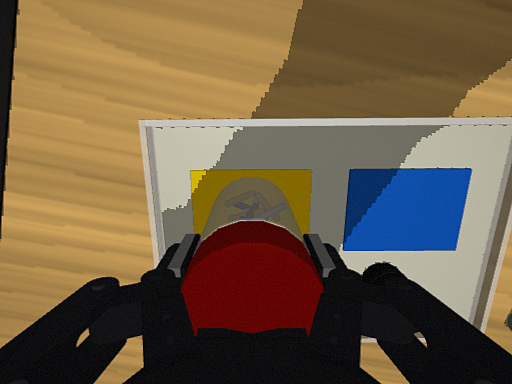

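The yellow spot's near edge spans u 190–312 and the jar's centre is at u≈251, so it is laterally centred. Near-edge margin looks right too. Lowering to contact.

```bash
python3 -m pendant '[[[0,0,0.001],[0,0,0]],[[0,0,0.0005],[0,0,0]],[[0,0,0.0005],[0,0,0]],[[0,0,0],[0,0,0]],[[0,0,0],[0,0,0]],[[0,0,0],[0,0,0]],[[0,0,0],[0,0,0]],[[0,0,0],[0,0,0]]]' 255
python3 go.py
```

```text
t: 49.95
eef_pos: [490.6, -37.4, 59.0]
ee_rot: [-0.311, 3.126, 0.0]
contact_force: [-1.4, -0.0, 5.3]
width: 53.1
t 49.95 pos [490.6 -37.4  59. ] yaw_y 101.3 tilt 0.01 w 53.1 F [-1.4 -0.   5.3] q [-0.5   0.42  0.55  2.18 -0.37  0.63  2.08]
```

```bash
python3 -m pendant '[[[0,0,0],[0,0,0]],[[0,0,0],[0,0,0]],[[0,0,0],[0,0,0]],[[0,0,0],[0,0,0]],[[0,0,0],[0,0,0]],[[0,0,0],[0,0,0]],[[0,0,0],[0,0,0]],[[0,0,0],[0,0,0]]]' 0
python3 -m pendant '[[[0,0,-0.01],[0,0,0]],[[0,0,-0.02],[0,0,0]],[[0,0,-0.024],[0,0,0]],[[0,0,-0.024],[0,0,0]],[[0,0,-0.024],[0,0,0]],[[0,0,-0.024],[0,0,0]],[[0,0,-0.024],[0,0,0]],[[0,0,-0.02],[0,0,0]]]' 0
python3 go.py 419.4 -262.3 72 84.5
python3 - <<'E'
from h import *
c=env.camera("scene")
cv2.imwrite("pics/s8.png",cv2.resize(c["frame"][150:300,100:420,::-1],None,fx=2.5,fy=2.5,interpolation=cv2.INTER_CUBIC))
c=wcam();cv2.imwrite("pics/w8.png",c["frame"][:,:,::-1])
E
```

```text
t: 50.95
eef_pos: [490.5, -37.4, 58.8]
ee_rot: [0.311, -3.126, 0.0]
contact_force: [0.0, 0.1, -0.1]
width: 85.4
t: 51.95
eef_pos: [490.5, -37.6, 230.3]
ee_rot: [-0.31, 3.126, 0.0]
contact_force: [0.3, -0.1, 0.4]
width: 85.5
t 51.95 pos [490.5 -37.6 230.3] yaw_y 101.3 tilt 0.04 w 85.5 F [ 0.3 -0.1  0.4] q [-0.68  0.14  0.7   2.04 -0.1   1.    1.83]
tool shift mm [ 113.9 -206.4  158.2]
turn about tool z rad 0.294
```

View pics/w8.png

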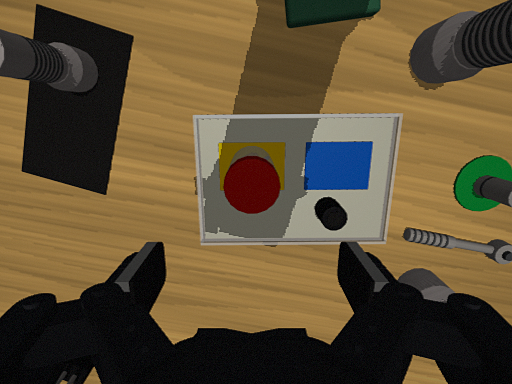

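The jar stands released on the yellow spot. Now the flashlight.

```bash
python3 -m pendant '[[[0.012,-0.02,0],[0,0,0]],[[0.015,-0.027,0],[0,0,0]],[[0.015,-0.028,0],[0,0,0]],[[0.016,-0.028,0],[0,0,0]],[[0.016,-0.028,0],[0,0,0]],[[0.015,-0.028,0],[0,0,0]],[[0.014,-0.027,0],[0,0,0]],[[0.011,-0.02,0],[0,0,0]]]' 0
python3 -m pendant '[[[0,0,0],[0,0,0.04]],[[0,0,0],[0,0,0.042]],[[0,0,0],[0,0,0.042]],[[0,0,0],[0,0,0.042]],[[0,0,0],[0,0,0.042]],[[0,0,0],[0,0,0.042]],[[0,0,0],[0,0,0.044]],[[0,0,0],[0,0,0]]]' 0
python3 go.py 419.4 -262.3 72 84.5
python3 - <<'E'
from h import *
c=wcam();cv2.imwrite("pics/w9.png",c["frame"][:,:,::-1])
print(proj(c,(419.4,-262.3,133)))
E
```

```text
t: 53.05
eef_pos: [418.5, -263.0, 228.7]
ee_rot: [0.309, -3.126, -0.0]
contact_force: [-0.3, -0.1, 0.5]
width: 85.5
t: 54.05
eef_pos: [419.0, -261.7, 228.6]
ee_rot: [-0.15, -3.137, -0.0]
contact_force: [0.2, -0.7, -1.1]
width: 85.4
t 54.05 pos [ 419.  -261.7  228.6] yaw_y 84.5 tilt 0.03 w 85.4 F [ 0.2 -0.7 -1.1] q [-0.38  0.17  0.91  2.04 -0.16  1.    2.09]
tool shift mm [ -0.5  -0.5 156.6]
turn about tool z rad 0.0
(np.float64(250.23398530276356), np.float64(197.23320984704645))
```

View pics/w9.png

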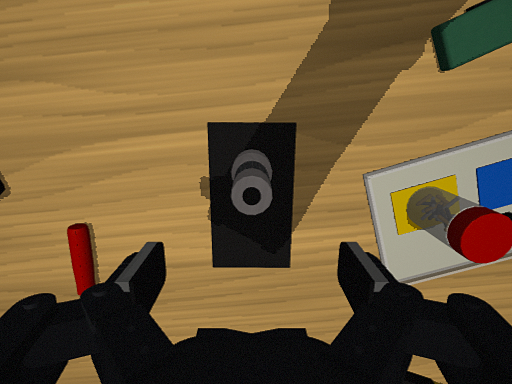

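The flashlight top is at (252,196), against a prediction of (250,197). Descend and grip.

```bash
python3 -m pendant '[[[0,0,0.022],[0,0,0]],[[0,0,0.022],[0,0,0]],[[0,0,0.022],[0,0,0]],[[0,0,0.022],[0,0,0]],[[0,0,0.022],[0,0,0]],[[0,0,0.02],[0,0,0]],[[0,0,0.016],[0,0,0]],[[0,0,0.01],[0,0,0]]]' 0
python3 -m pendant '[[[0,0,0],[0,0,0]],[[0,0,0],[0,0,0]],[[0,0,0],[0,0,0]],[[0,0,0],[0,0,0]],[[0,0,0],[0,0,0]],[[0,0,0],[0,0,0]],[[0,0,0],[0,0,0]],[[0,0,0],[0,0,0]]]' 255
python3 go.py
python3 -m pendant '[[[0,0,-0.005],[0,0,0]],[[0,0,-0.012],[0,0,0]],[[0,0,-0.02],[0,0,0]],[[0,0,-0.022],[0,0,0]],[[0,0,-0.022],[0,0,0]],[[0,0,-0.022],[0,0,0]],[[0,0,-0.017],[0,0,0]],[[0,0,-0.01],[0,0,0]]]' 255
python3 go.py 469.5 69.3 200 101.3
```

```text
t: 55.1
eef_pos: [419.1, -261.8, 72.1]
ee_rot: [-0.15, -3.137, -0.0]
contact_force: [-0.6, -1.0, 0.2]
width: 85.3
t: 56.1
eef_pos: [419.7, -261.9, 73.6]
ee_rot: [0.15, 3.137, 0.0]
contact_force: [-2.0, 0.9, 8.2]
width: 34.7
t 56.1 pos [ 419.7 -261.9   73.6] yaw_y 84.5 tilt 0.07 w 34.7 F [-2.   0.9  8.2] q [-0.16  0.44  0.73  2.17 -0.47  0.68  2.36]
t: 57.1
eef_pos: [419.4, -261.8, 203.8]
ee_rot: [0.15, 3.137, 0.0]
contact_force: [0.2, 0.1, -2.4]
width: 34.9
t 57.1 pos [ 419.4 -261.8  203.8] yaw_y 84.5 tilt 0.05 w 34.9 F [ 0.2  0.1 -2.4] q [-0.36  0.22  0.91  2.07 -0.21  0.95  2.14]
tool shift mm [-18.2 334.3   3.9]
turn about tool z rad -0.293
```

```bash
python3 -m pendant '[[[-0.001,0.025,-0.01],[0,0,0]],[[-0.002,0.04,-0.01],[0,0,0]],[[-0.003,0.049,-0.005],[0,0,0]],[[-0.003,0.05,0],[0,0,0]],[[-0.003,0.05,0],[0,0,0]],[[-0.003,0.05,0],[0,0,0]],[[-0.002,0.042,0],[0,0,0]],[[-0.001,0.028,0],[0,0,0]]]' 255
python3 -m pendant '[[[0,0,0],[0,0,-0.03]],[[0,0,0],[0,0,-0.043]],[[0,0,0],[0,0,-0.045]],[[0,0,0],[0,0,-0.045]],[[0,0,0],[0,0,-0.045]],[[0,0,0],[0,0,-0.042]],[[0,0,0],[0,0,-0.03]],[[0,0,0],[0,0,-0.013]]]' 255
python3 go.py 469.5 69.3 78 101.3
```

```text
t: 58.1
eef_pos: [469.0, 70.9, 227.7]
ee_rot: [-0.148, -3.138, 0.0]
contact_force: [0.5, -0.4, -2.9]
width: 34.6
t: 59.1
eef_pos: [469.1, 68.5, 227.8]
ee_rot: [0.309, -3.126, 0.0]
contact_force: [0.0, 0.1, -2.2]
width: 34.6
t 59.1 pos [469.1  68.5 227.8] yaw_y 101.3 tilt 0.01 w 34.6 F [ 0.   0.1 -2.2] q [-0.9   0.1   0.67  2.08 -0.07  0.99  1.58]
tool shift mm [ -0.6   0.8 149.8]
turn about tool z rad 0.0
```

```bash
python3 -m pendant '[[[-0.0005,0.0005,0.012],[0,0,0]],[[0,0,0.022],[0,0,0]],[[0,0,0.025],[0,0,0]],[[0,0,0.025],[0,0,0]],[[0,0,0.023],[0,0,0]],[[0,0,0.018],[0,0,0]],[[0,0,0.012],[0,0,0]],[[0,0,0.006],[0,0,0]]]' 255
python3 -m pendant '[[[0,0,0.001],[0,0,0]],[[0,0,0.001],[0,0,0]],[[0,0,0.0005],[0,0,0]],[[0,0,0.0005],[0,0,0]],[[0,0,0],[0,0,0]],[[0,0,0],[0,0,0]],[[0,0,0],[0,0,0]],[[0,0,0],[0,0,0]]]' 255
python3 go.py 469.5 69.3 77 101.3
python3 - <<'E'
from h import *
c=wcam();cv2.imwrite("pics/w10.png",c["frame"][:,:,::-1])
E
```

```text
t: 60.1
eef_pos: [469.3, 69.3, 84.0]
ee_rot: [0.308, -3.126, 0.001]
contact_force: [0.4, -0.4, -2.1]
width: 35.2
t: 61.1
eef_pos: [469.6, 69.5, 81.8]
ee_rot: [0.309, -3.126, 0.0]
contact_force: [-0.3, 0.3, -3.7]
width: 34.6
t 61.1 pos [469.6  69.5  81.8] yaw_y 101.3 tilt 0.0 w 34.6 F [-0.3  0.3 -3.7] q [-0.77  0.36  0.58  2.2  -0.31  0.66  1.8 ]
tool shift mm [ 0.1 -0.2  4.8]
turn about tool z rad -0.0
```

View pics/w10.png

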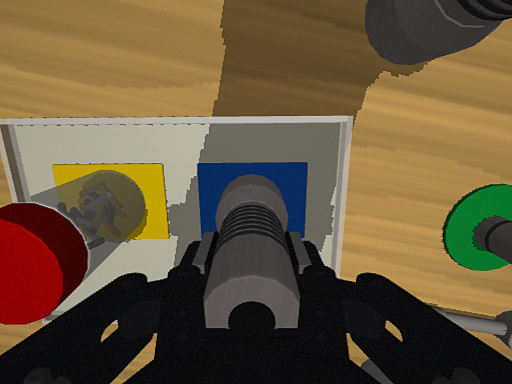

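The blue spot's near edge spans u 198–308 (mid 253) and the flashlight head is centred at u≈252. Lowering.

```bash
python3 -m pendant '[[[0,0,0.001],[0,0,0]],[[0,0,0.001],[0,0,0]],[[0,0,0.001],[0,0,0]],[[0,0,0.0005],[0,0,0]],[[0,0,0.0005],[0,0,0]],[[0,0,0],[0,0,0]],[[0,0,0],[0,0,0]],[[0,0,0],[0,0,0]]]' 255
python3 go.py
python3 -m pendant '[[[0,0,0.0005],[0,0,0]],[[0,0,0.0005],[0,0,0]],[[0,0,0],[0,0,0]],[[0,0,0],[0,0,0]],[[0,0,0],[0,0,0]],[[0,0,0],[0,0,0]],[[0,0,0],[0,0,0]],[[0,0,0],[0,0,0]]]' 255
python3 go.py
```

```text
t: 62.15
eef_pos: [469.6, 69.5, 77.8]
ee_rot: [0.309, -3.126, 0.0]
contact_force: [-0.0, 0.3, -2.7]
width: 34.9
t 62.15 pos [469.6  69.5  77.8] yaw_y 101.3 tilt 0.0 w 34.9 F [-0.   0.3 -2.7] q [-0.76  0.36  0.57  2.2  -0.32  0.65  1.81]
t: 63.15
eef_pos: [469.9, 69.6, 77.6]
ee_rot: [-0.309, 3.126, 0.001]
contact_force: [-6.1, -0.8, 20.7]
width: 35.0
t 63.15 pos [469.9  69.6  77.6] yaw_y 101.3 tilt 0.05 w 35.0 F [-6.1 -0.8 20.7] q [-0.76  0.36  0.57  2.2  -0.32  0.65  1.81]
```

```bash
python3 -m pendant '[[[0,0,0],[0,0,0]],[[0,0,0],[0,0,0]],[[0,0,0],[0,0,0]],[[0,0,0],[0,0,0]],[[0,0,0],[0,0,0]],[[0,0,0],[0,0,0]],[[0,0,0],[0,0,0]],[[0,0,0],[0,0,0]]]' 0
python3 -m pendant '[[[0,0,-0.01],[0,0,0]],[[0,0,-0.02],[0,0,0]],[[0,0,-0.027],[0,0,0]],[[0,0,-0.03],[0,0,0]],[[0,0,-0.03],[0,0,0]],[[0,0,-0.03],[0,0,0]],[[0,0,-0.03],[0,0,0]],[[0,0,-0.02],[0,0,0]]]' 0
python3 -m pendant '[[[0,-0.04,0],[0,0,0]],[[0,-0.05,0],[0,0,0]],[[0,-0.05,0],[0,0,0]],[[0,-0.05,0],[0,0,0]],[[0,-0.05,0],[0,0,0]],[[0,-0.05,0],[0,0,0]],[[0,-0.03,0],[0,0,0]],[[0,0,0],[0,0,0]]]' 0
python3 go.py
python3 - <<'E'
from h import *
c=env.camera("scene");cv2.imwrite("pics/s11.png",cv2.resize(c["frame"][140:300,180:440,::-1],None,fx=3,fy=3,interpolation=cv2.INTER_CUBIC))
c=env.camera("top");cv2.imwrite("pics/t11.png",cv2.resize(c["frame"][120:250,120:320,::-1],None,fx=4,fy=4,interpolation=cv2.INTER_CUBIC))
E
```

```text
t: 64.15
eef_pos: [469.5, 69.5, 76.8]
ee_rot: [0.309, -3.126, 0.0]
contact_force: [0.1, 0.4, -0.8]
width: 85.2
t: 65.15
eef_pos: [469.8, 69.2, 275.8]
ee_rot: [-0.308, 3.125, 0.001]
contact_force: [-0.0, 0.2, -0.1]
width: 85.3
t: 66.15
eef_pos: [531.6, -247.0, 274.3]
ee_rot: [0.303, -3.126, 0.002]
contact_force: [-0.9, -0.2, 0.2]
width: 85.6
t 66.15 pos [ 531.6 -247.   274.3] yaw_y 101.1 tilt 0.09 w 85.6 F [-0.9 -0.2  0.2] q [-0.37  0.33  0.89  1.8  -0.28  1.15  2.37]
```

View pics/s11.png

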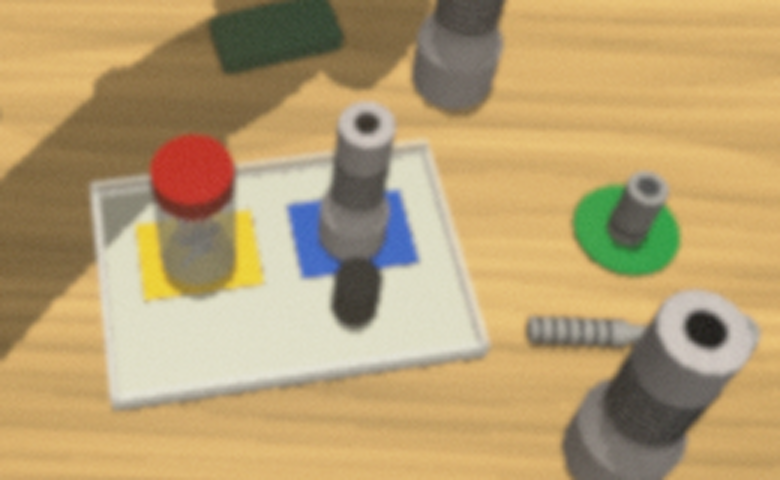

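View pics/t11.png

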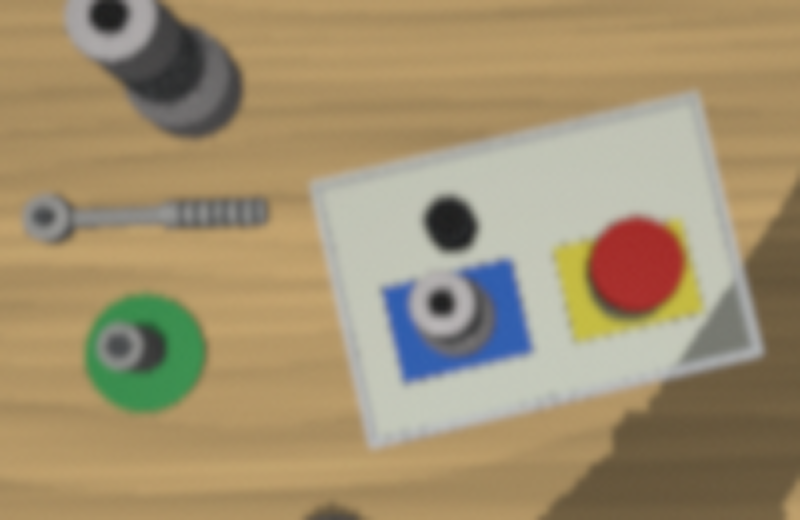

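The scene and top views show all three standing, the black socket in place and the ratchet in place. One numeric check before handing in.

```bash
python3 - <<'E'
from h import *
c=env.camera("top");s=env.camera("scene")
T=lambda x,y,z: np.round(ray(c,(x+.5)/4-.5+120,(y+.5)/4-.5+120,z),1)
S=lambda x,y,z: np.round(ray(s,(x+.5)/3-.5+180,(y+.5)/3-.5+140,z),1)
print("chrome",T(121,346,60),S(648,187,60),"pad",T(146,352.5,5),S(627,229,5))
print("jar",T(637,264,112),S(193,171,112))
print("flash",T(441,303,137),S(366,122,137))
q=lambda f,P:np.mean([f(*p,7) for p in P],0)
print("yel",q(T,[(555,246),(683,219),(704,310),(575,341)]),q(S,[(137,226),(252,211),(265,286),(146,300)]))
print("blue",q(T,[(383,288),(512,260),(532,351),(405,382)]),q(S,[(288,205),(401,191),(418,263),(303,278)]))
print("black",T(451,222,46),"ratchet",np.round([ray(c,131,174,20),ray(c,187,173,20)],0).tolist())
env.hand_in()
E
```

```text
chrome [456.7 263.3] [455.3 263.2] pad [455.4 264.1] [454.7 264.5]
jar [490.9 -37.7] [492.5 -38. ]
flash [470.3  69.4] [468.   67.7]
yel [492.675 -38.725] [492.025 -37.325]
blue [469.825  69.05 ] [469.225  69.4  ]
black [526.4  69.3] ratchet [[540.0, 321.0], [538.0, 183.0]]
the job is handed in; nothing more can be done
```

The job is done and handed in at about 66 s of the 138 s allowed. The jar and the flashlight went to the black mat first. The chrome socket then went upright to the middle of the green pad, and the jar and flashlight went back to the yellow and blue spots.

In the last check, from the top and scene cameras:

| Item | Target | Offset |
|---|---|---|
| Jar | centre of the yellow spot | within about 2 mm |
| Flashlight | centre of the blue spot | within about 2 mm |
| Chrome socket | centre of the green pad | within about 2 mm |
| Black socket | its starting place | same top-view position as at the start |
| Ratchet | its starting place | looked unmoved in the last views (not re-measured) |

All three moved objects stood upright and released, and the gripper was clear of everything.

No check failed. The only disagreement was the wrist camera reading about 3 mm shorter in x than the other two cameras, which I allowed for.

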